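# Switch off and reset the tripped drill controller

### The arm

A 6-joint arm with a two-finger parallel gripper is mounted at the origin on the work surface. World frame = base frame: x ahead of the robot, y to its left, z up, the work surface at z = 0. Lengths are in mm, angles in rad, forces in N, time in s.
With the tool pointing down it reaches from about 325 to 875 mm from the base axis. Payload 4.4 kg.
Tool frame: the origin (TCP) lies on the centre line of the jaws, within the pads' length; the fingertips stand ahead of it and the grasp point (between the pads) lies 6 mm ahead of it (ctrl.tcp_to_tips is the z of the fingertips in the tool frame, in mm); z points along the fingers, y is the line along which they close (so a half turn about z gives the same grasp; the last joint's range is limited). The gripper opens to 85 mm and grips with 20 to 120 N. Pads are 22 mm wide; open, the fingers measure 114 mm over their backs; the gripper's body (76 mm by 85 mm) begins 54 mm behind the grasp point. The pads swing forward as they close: fully open they stand 13 mm farther back than shut.
Start: joints at [-1.429, 0.207, 1.542, -0, 1.393, -0.15], TCP at [165.952, -550.534, 256.282] pointing down, gripper open.
Joint ranges: [-2.73, 2.73], [-0.86, 2.22], [0.23, 2.46], [-1.11, 4.25], [0.08, 2.63], [-2.82, 2.82]. Speed limits (rad/s): [2.79, 2.79, 3.14, 3.14, 3.14, 3.14].

### API

Orientations are given as a 3x3 rotation matrix whose columns are the frame's x, y, z axes.
In Python, from plant import ctrl, sensors, optics gives the robot as it stands. Calls block until the motion is done:
- ctrl.move_ptp(position, orientation): joint-space move of the TCP to a pose.
- ctrl.move_l(position, rot=None, vel=150, threshold=None): straight line of the TCP; rot=None keeps the orientation; vel is the mean speed in mm/s. With threshold (N) it stops when the force on the tool has changed by that much, and returns True; else False.
- ctrl.set_joints(angles): joint-space move.
- ctrl.gripper_to(opening, force=None): finger opening in mm; force is the grip in N (None keeps the last); returns when the fingers have stopped.
- ctrl.hold(seconds).
- ctrl.solve_ik(position, orientation): joint angles nearest the present ones, or None.
- sensors.read_state(): the state.
- optics.grab_frame(name): name is "scene" or "top" or "wrist"; returns (picture, depth): 420x560x3 uint8, red, green, blue; 420x560 float32, mm along the optical axis (not along the pixel's ray), 0 where there is no reading.
- optics.camera_params(name): a dict with "mtx" (3x3 intrinsics, pixels), "k1" (the pictures are not rectified: a ray, as slopes to the right and down, at radius r is drawn at 1 + k1 r^2 times it, then the intrinsics apply), "R" (3x3) and "t" (3): a world point X has camera coordinates R X + t; the wrist camera has in their place "T_tool_cam" (4x4, takes a point from camera to tool coordinates, whose origin is the TCP and whose axes are the flange's). Camera axes: x right, y down, z forward; pixel columns grow to the right and rows downward; lengths in mm; the calibration is good to about 2 mm. A picture is of the moment at which its call begins: read the wrist's pose just before it. camera_params takes no time and is no camera call.
A pose or a line that the arm cannot do raises ctrl.MotionError and nothing moves.
- ctrl.finish_job(): hands the job in; it is judged then, once.
The state is a dict: "t": time; "q": joint angles; "qvel": joint speeds; "tau": joint torques, N m; "eef_pos": TCP position; "eef_rot": TCP orientation; "force": force on the tool from outside, world axes, zero at the start; "wrist_torque": the same for the moment, N m; "grip_width": finger opening in mm; "grasp_force": force on a finger pad.
Only numpy, scipy, OpenCV 4.12 (cv2) and the standard library are available. Lean on these libraries where they do the work, as an engineer would, in place of code of your own. Each camera call takes 0.05 s, during which the arm holds its last target. There are 200 camera calls.

### The job

The bench drill's green control unit has tripped. With the fingertips, push its yellow-tipped toggle fully over to the off side, away from the robot; then reach down into the red-rimmed well, press the sunken red reset key all the way down, hold it there for about a second and let it come up again. Leave the blue key unpressed, the toggle off, and do not move or lift the dish of drill bits, the steel chuck or the brass collar.

Things in the scene. Friction and masses are not known exactly. Their poses are not given: they have to be found in the camera images.
- unit: Green painted control unit bolted to the bench, never moves. Origin on the bench surface (z = 0). Its x axis points away from the robot, give or take about 20 degrees of yaw; x spans -65 to 65 mm. From y = -140 to 20 mm it is a block 80 mm high, its top holding the two wells side by side at y = -97 and -23 mm (which is which varies). From y = 20 to 130 mm it is a low step 20 mm high with the toggle at x = 0, y = 78 mm.
- reset_rim (a point): Centre of the mouth of the RED well, level with the top of the tall block (80 mm above the bench); axes as the unit's. The well is a black square hole 46 x 46 mm, sides parallel to the unit's x and y, with a thin red frame round its mouth. In its centre is the red reset key, a round cap 28 mm across whose top stands 18 mm below the mouth; the black floor round the cap is 30 mm below the mouth.
- reset_key (a joint): Travel of the red reset key, straight down: 0 up, 0.006 m fully down (cap 24 mm below the mouth). A spring: it starts to move at 2 N, reaches the bottom at 5 N and then is solid; it comes up by itself when released.
- mode_rim (a point): Centre of the mouth of the BLUE well, the same shape and size as the red one with a blue frame and a blue key; not to be pressed.
- mode_key (a joint): Travel of the blue key, 0 up, 0.006 m fully down; the same spring.
- toggle_pivot (a point): Pivot of the toggle, 42 mm above the bench, axes as the unit's. The grey toggle housing under it is 70 mm in x, 50 mm in y, its top 45 mm above the bench, with a steel pivot boss 26 mm across lying along y about the pivot (top 55 mm above the bench).
- toggle_tip (a point): Centre of the toggle's yellow ball, 26 mm in diameter, 55 mm from the pivot on a steel rod 10 mm thick. (Its own axes turn with the toggle.)
- toggle (a joint): Toggle angle, rad: 0 leans towards the robot (unit -x) by 0.5 rad from upright, 0.5 upright, 1.0 leans away (unit +x) by 0.5 rad against its stop, which is fully off. Starts between 0 and 0.3. It stays where it is left; about 1 to 2 N at the ball moves it.
- dish: White square ceramic dish with drill bits in it, 90 x 90 x 18 mm, loose; origin at the centre of its underside. Leave it.
- chuck: Steel drill chuck standing upright, 42 mm across, 46 mm high, loose; origin at the centre of its underside. Leave it.
- collar: Brass collar, 32 mm across, 22 mm high, with a 16 mm hole, loose; origin at the centre of its underside. Leave it.

How it is judged:
By the outcome, as a careful person would: the job done as asked, in the order asked, and still so for the second after the job is handed in, with the robot touching nothing.
It also fails if it takes over 42 s, if anything falls off the work surface, if the arm or the gripper's body presses on something with over 40 N, if the wrist force passes 120 N, or if a joint passes its speed limit or range.

## Working session

There is one attempt and no reset: what is moved stays moved. The work goes in short steps, each a Python script; the robot and the scene stay as the last script left them, time stands still between calls to the robot, and variables do not carry over. Pictures are saved under pics/ and viewed, at most 10 in all, crops included, and the job is handed in when it is done.

```bash
mkdir -p pics; ls; python3 - <<'E'
from plant import ctrl,sensors,optics
import cv2
for n in("top","scene"):
    p,d=optics.grab_frame(n); cv2.imwrite(f"pics/{n}0.png",p[:,:,::-1])
    import numpy as np; np.save(f"pics/{n}0.npy",d); print(n,optics.camera_params(n))
print(optics.camera_params("wrist"),ctrl.tcp_to_tips,sensors.read_state())
E
```

```text
pics
top {'mtx': array([[445.50044825,   0.        , 276.5796868 ],
       [  0.        , 445.50044825, 202.31283694],
       [  0.        ,   0.        ,   1.        ]]), 'k1': -0.051314648157378, 'R': array([[-0.01381866, -0.99973173, -0.0185878 ],
       [-0.98401586,  0.01689751, -0.17727735],
       [ 0.17754388,  0.01584095, -0.98398538]]), 't': array([ 38.72254065, 556.00862309, 928.63286413])}
scene {'mtx': array([[411.75962879,   0.        , 282.61738866],
       [  0.        , 411.75962879, 206.97802373],
       [  0.        ,   0.        ,   1.        ]]), 'k1': 0.016206789051331452, 'R': array([[ 0.01985883,  0.99977993, -0.00676216],
       [ 0.67340876, -0.01837468, -0.73904196],
       [-0.73900357,  0.01012281, -0.67362546]]), 't': array([ -21.54460996, -296.3002729 , 1168.55448291])}
{'mtx': array([[376.4050187 ,   0.        , 275.43558863],
       [  0.        , 376.4050187 , 212.42481311],
       [  0.        ,   0.        ,   1.        ]]), 'k1': 0.005463569899993906, 'T_tool_cam': array([[-8.30982275e-06, -9.61853721e-01, -2.73564287e-01,
         7.06254623e+01]
[... 355 characters left out ...]
        1.39353446e+00, -1.50465716e-01]), 'qvel': array([ 0.00058606, -0.00154104, -0.00485109, -0.00060198, -0.00100041,
       -0.00054006]), 'tau': array([-6.21746985e-04, -3.84092617e+01, -2.92547429e+01, -3.46556117e-04,
        4.86968842e-03,  1.51073385e-05]), 'eef_pos': array([ 165.85553708, -549.8741611 ,  255.20749616]), 'eef_rot': array([[ 9.57458270e-01,  2.88571631e-01, -2.72021149e-04],
       [ 2.88571539e-01, -9.57455950e-01,  2.13772967e-03],
       [ 3.56439869e-04, -2.12528451e-03, -9.99997678e-01]]), 'force': array([-0.73365741,  0.39066805, -0.11294168]), 'wrist_torque': array([ 0.03600644,  0.00754028, -0.04198076]), 'grasp_force': 0.0, 'grip_width': 85.5003631151343}
```

View pics/top0.png

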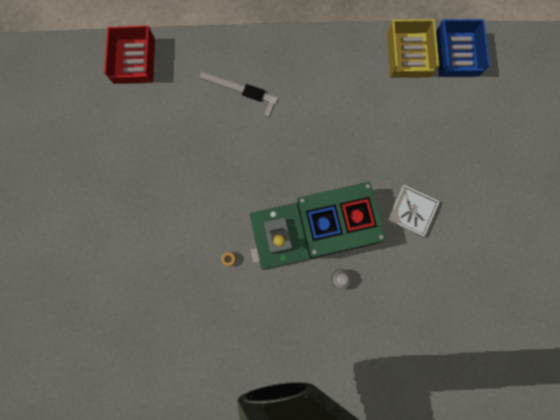

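View pics/scene0.png

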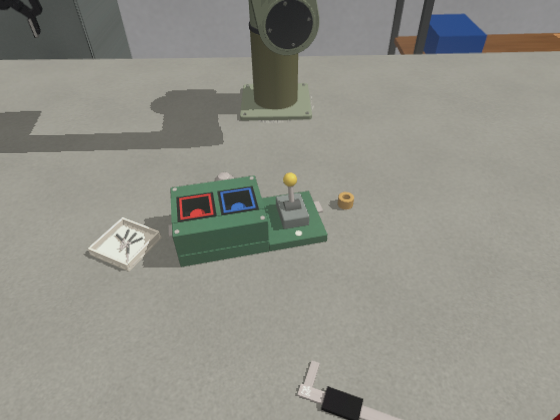

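The top view shows the red well near (358,215), the blue well near (323,223), the toggle ball near (279,240), the chuck at (341,279), the collar at (229,259) and the dish at (414,211). The scene view agrees: ball (290,180), red well (197,207), blue well (238,200).

```bash
cat > h.py <<'E'
import numpy as np, cv2
from plant import ctrl,sensors,optics
def cam(n,st=None):
    c=optics.camera_params(n)
    if n=="wrist":
        T=np.eye(4);T[:3,:3]=st["eef_rot"];T[:3,3]=st["eef_pos"];T=T@c["T_tool_cam"]
        return c,T[:3,:3],T[:3,3]
    return c,c["R"].T,-c["R"].T@c["t"]
def ray(C,uv):
    c,R,o=C
    d=(np.linalg.inv(c["mtx"])@[uv[0],uv[1],1])[:2]; s=d.copy()
    for _ in range(10): s=d/(1+c["k1"]*(s@s))
    return o,R@[s[0],s[1],1]
def plane(C,uv,z):
    o,d=ray(C,uv); return o+d*(z-o[2])/d[2]
def tri(r1,r2):
    A=np.c_[r1[1],-r2[1]]; k=np.linalg.lstsq(A,r2[0]-r1[0],rcond=None)[0]
    a,b=r1[0]+k[0]*r1[1],r2[0]+k[1]*r2[1]; return (a+b)/2,np.linalg.norm(a-b)
HUE={"red":((0,6),(174,180)),"blue":((108,130),),"yellow":((20,32),)}
def mask(p,col,roi):
    h=cv2.cvtColor(p,cv2.COLOR_RGB2HSV); m=np.zeros(h.shape[:2],np.uint8)
    for a,b in HUE[col]: m|=cv2.inRange(h,(a,130,70),(b,255,255))
    x0,y0,x1,y1=roi; o=np.zeros_like(m); o[y0:y1,x0:x1]=m[y0:y1,x0:x1]; return o
def blob(m):
    cs=cv2.findContours(m,cv2.RETR_EXTERNAL,cv2.CHAIN_APPROX_NONE)[0]
    return max(cs,key=lambda c:cv2.minAreaRect(c)[1][0]*cv2.minAreaRect(c)[1][1])
def well(C,p,col,roi):
    c=blob(mask(p,col,roi))[:,0]
    w=np.array([plane(C,u,80)[:2] for u in c],np.float32)
    return cv2.minAreaRect(w)
def ball(p,roi):
    return cv2.minEnclosingCircle(blob(mask(p,"yellow",roi)))
E
python3 - <<'E'
from h import *
rois={"top":(245,175,390,275),"scene":(160,165,330,260)}; rb={}
for n in rois:
    p=cv2.imread(f"pics/{n}0.png")[:,:,::-1].copy(); C=cam(n)
    for c in("red","blue"): print(n,c,well(C,p,c,rois[n]))
    b=ball(p,rois[n]); print(b); rb[n]=ray(C,b[0])
print(tri(rb["top"],rb["scene"]))
E
```

```text
top red ((522.2039184570312, -141.93118286132812), (59.02964401245117, 58.919151306152344), 11.6488037109375)
top blue ((507.23248291015625, -69.45308685302734), (58.61790084838867, 58.25749969482422), 11.783415794372559)
((278.5526428222656, 239.76315307617188), 5.825931072235107)
scene red ((520.4513549804688, -142.38873291015625), (59.300811767578125, 56.766239166259766), 11.770929336547852)
scene blue ((505.4393310546875, -69.67546844482422), (58.482303619384766, 56.684200286865234), 11.436017990112305)
((289.8061218261719, 178.9897918701172), 6.275818824768066)
(array([469.73713274,  26.23619897,  96.06209863]), np.float64(0.3000854189102614))
```

```bash
cat >> h.py <<'E'
yaw=np.radians(11.7); ux=np.array([np.cos(yaw),np.sin(yaw),0]); uy=np.array([-ux[1],ux[0],0])
Rt=np.c_[ux,-uy,[0,0,-1]]
red=np.array([521.3,-142.1,80]); piv=red+175*uy-[0,0,38]
def tip(o,x,z,y=0): # TCP for fingertips at unit offset x,y from o, world height z
    q=o+x*ux+y*uy; return np.array([q[0],q[1],z+ctrl.tcp_to_tips])
E
python3 - <<'E'
from h import *
ctrl.gripper_to(0,force=40); print(ctrl.tcp_to_tips)
ctrl.move_ptp(tip(piv,-70,150),Rt)
ctrl.move_l(tip(piv,-65,81),vel=120)
f0=sensors.read_state()["force"]
hit=ctrl.move_l(tip(piv,10,81),vel=40,threshold=9)
s=sensors.read_state(); print(hit,(s["eef_pos"]-piv)@ux,s["eef_pos"],s["force"]-f0,s["t"])
p,d=optics.grab_frame("scene"); cv2.imwrite("pics/s1.png",cv2.resize(p[130:270,150:350],None,fx=3,fy=3)[:,:,::-1])
E
```

```text
25.0
True 2.654445055201004 [488.33387912  30.17717612 104.78973956] [-0.56650681 -0.66670507  1.11766077] 5.4
```

View pics/s1.png

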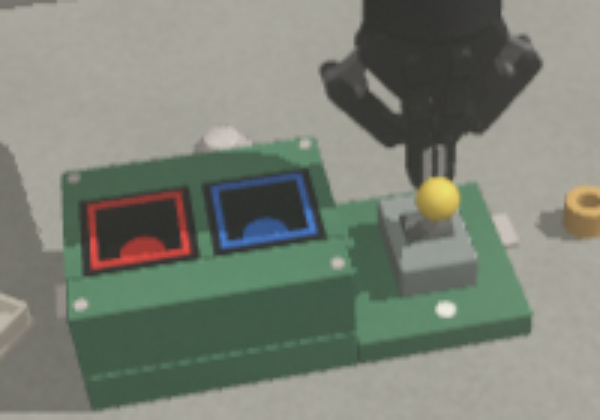

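The toggle now leans away from the robot, with the ball near crop (438,199), and the fingers stand behind it. I'll press a little firmer to make sure of the stop, back off, and measure the ball.

```bash
python3 - <<'E'
from h import *
print(ctrl.move_l(tip(piv,12,81),vel=25,threshold=18)); s=sensors.read_state(); print((s["eef_pos"]-piv)@ux,s["force"])
ctrl.move_l(tip(piv,-40,81),vel=120); ctrl.move_l(tip(piv,-50,150),vel=150)
r=[]
for n,roi in(("top",(245,175,390,275)),("scene",(160,155,330,260))):
    st=sensors.read_state(); p,d=optics.grab_frame(n); b=ball(p,roi); print(b); r.append(ray(cam(n),b[0]))
x,e=tri(*r); v=x-piv; print(x,e,v@ux,v@uy,v[2],"toggle",.5+np.arctan2(v@ux,v[2]))
# on to the well, with a wrist look on the way
ctrl.move_ptp(tip(red,-60,150),Rt); ctrl.hold(.2)
st=sensors.read_state(); p,d=optics.grab_frame("wrist"); cv2.imwrite("pics/w1.png",p[:,:,::-1])
print(well(cam("wrist",st),p,"red",(0,0,560,420)),st["eef_pos"],st["t"])
E
```

```text
True
3.0139192067911846 [-0.20865138  0.09734841  1.25690871]Traceback (most recent call last):
  File "<stdin>", line 6, in <module>
  File "h.py", line 32, in ball
    return cv2.minEnclosingCircle(blob(mask(p,"yellow",roi)))
                                  ~~~~^^^^^^^^^^^^^^^^^^^^^^
  File "h.py", line 26, in blob
    return max(cs,key=lambda c:cv2.minAreaRect(c)[1][0]*cv2.minAreaRect(c)[1][1])
ValueError: max() iterable argument is empty
```

```bash
python3 - <<'E'
from h import *
ctrl.move_ptp(tip(red,-60,150),Rt); ctrl.hold(.2)
st=sensors.read_state(); p,d=optics.grab_frame("wrist"); cv2.imwrite("pics/w1.png",p[:,:,::-1])
print(well(cam("wrist",st),p,"red",(0,0,560,420)),st["eef_pos"],st["t"])
p,d=optics.grab_frame("scene"); b=ball(p,(160,155,330,260)); o,dr=ray(cam("scene"),b[0])
# ball lies in the plane through the pivot across unit y
k=((piv-o)@uy)/(dr@uy); v=o+k*dr-piv; print(b,"plane-cut",v@ux,v[2])
for a in (.9,.95,1.,1.05):
    X=piv+55*(np.sin(a-.5)*ux+np.cos(a-.5)*np.array([0,0,1])); w=X-o
    print(a,np.linalg.norm(np.cross(w,dr/np.linalg.norm(dr))))
E
```

```text
((523.356201171875, -143.3140869140625), (56.30772399902344, 56.75286102294922), 11.818327903747559) [ 462.40276624 -152.52467911  174.70760337] 7.9167
((295.72222900390625, 196.0), 6.588757514953613) plane-cut 28.76397742700735 50.74715977354714
0.9 4.947581951082116
0.95 2.469236868503887
1.0 0.7159489866630248
1.05 2.9099943722135255
```

View pics/w1.png

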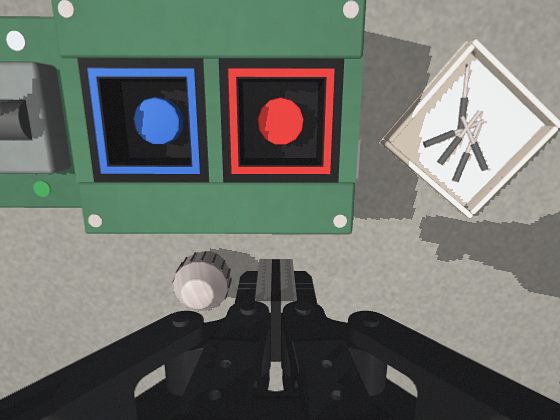

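The wrist view shows the red well at about (281,121), with the fingertips clear of the chuck (203,280). The toggle reads about 1.0. Now the press.

```bash
python3 - <<'E'
from h import *
red=np.array([522.,-142.5,80])
def rep(l):
    s=sensors.read_state(); print(l,(s["eef_pos"]-tip(red,0,0)).round(2),s["force"].round(1),s["t"])
ctrl.move_l(tip(red,0,110),vel=150); rep("above")
print(ctrl.move_l(tip(red,0,66),vel=60,threshold=12)); rep("in")
print(ctrl.move_l(tip(red,0,52),vel=15,threshold=12)); rep("hit")
z=sensors.read_state()["eef_pos"][2]-ctrl.tcp_to_tips
print(ctrl.move_l(tip(red,0,z-1),vel=10,threshold=30)); rep("press")
for _ in range(4): ctrl.hold(.3); rep("hold")
E
```

```text
above [ -0.31   0.23 109.93] [ 0.  -0.5  0.1] 8.65
False
in [ 0.32 -0.1  66.19] [-0.2  0.9  0.4] 9.5333
True
hit [ 0.32 -0.13 56.12] [-1.4  1.1  4.6] 10.2417
False
press [ 0.35 -0.15 56.04] [-2.4  1.4  7.7] 10.4917
hold [ 0.36 -0.13 56.03] [-2.2 -0.3  8.1] 10.7917
hold [ 0.33 -0.14 56.04] [-2.4  0.4  7.8] 11.0917
hold [ 0.33 -0.12 56.03] [-2.   1.3  7.9] 11.3917
hold [ 0.36 -0.13 56.07] [-2.2  0.3  8. ] 11.6917
```

The key is at the bottom (tips at z = 56, 8 N), held for 1.2–1.4 s. Now release and check.

```bash
python3 - <<'E'
from h import *
red=np.array([522.,-142.5,80])
ctrl.move_l(tip(red,0,120),vel=100); ctrl.move_l(tip(red,-120,170),vel=180); ctrl.hold(.3)
r=[]
for n,roi in(("top",(245,175,390,275)),("scene",(160,155,330,260))):
    p,d=optics.grab_frame(n); cv2.imwrite(f"pics/{n}9.png",p[:,:,::-1])
    try: b=ball(p,roi); r.append(ray(cam(n),b[0]))
    except ValueError: print("hidden",n)
if len(r)==2:
    x,e=tri(*r); v=x-piv; print(e,v@ux,v[2],"toggle",.5+np.arctan2(v@ux,v[2]))
print(sensors.read_state()["t"])
E
```

```text
0.1524173102137034 27.17372416774119 49.31216090463846 toggle 1.0036530072848413
13.7667
```

View pics/scene9.png

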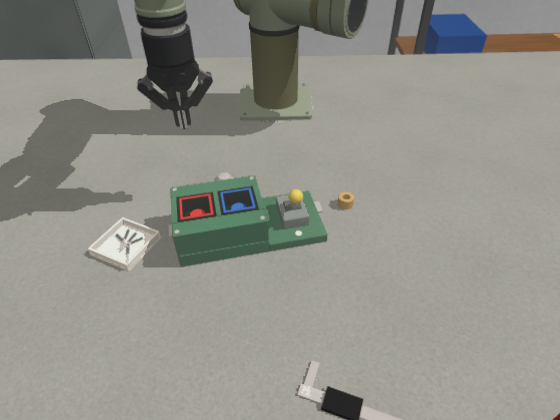

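The final view shows the toggle off, with the ball at (296,196). The red key is up again, and the dish (124,243), chuck (226,178) and collar (346,200) are where they started. The arm is clear.

```bash
python3 -c "
from plant import ctrl
print(ctrl.finish_job())"
```

```text
the job is handed in; nothing more can be done
None
```

The job is handed in: the toggle is fully off (measured about 1.00 rad), the red key was pressed to the bottom for a little over a second and released, and the blue key and loose parts were left alone.

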